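# Unclip and open the tilted sample box

## Robot

A 6-joint arm with a two-finger parallel gripper is mounted at the origin on the work surface; the furniture and walls round the work are solid. World frame = base frame: x ahead of the robot, y to its left, z up, the work surface at z = 0. Lengths are in mm, angles in degrees, forces in N, time in s.
With the tool pointing down it reaches from about 300 to 850 mm from the base axis. Payload 4.2 kg.
Tool frame: the origin (TCP) lies at the very end of the fingers, on their centre line; the grasp point (between the pads) lies 19 mm behind it; x points along the fingers, y is the direction in which the jaws open and shut, and the axes are right-handed (so a half turn about x gives the same grasp; the last joint's range is limited). The gripper opens to 91 mm and grips with 3 to 60 N. Pads are 32 mm wide; open, the fingers measure 118 mm over their backs; the gripper's body (76 mm by 178 mm) begins 60 mm behind the grasp point.
Start: joints at [63.369, 18.312, 89.639, -0, 72.044, -1.146], TCP at [247.414, 519.066, 213.976] pointing down, gripper open.
Joint ranges: [-177.97, 177.97], [-48.28, 115.42], [12.27, 149.76], [-77.06, 257.06], [2.81, 150.46], [-146.56, 146.56]. Speed limits (degrees/s): [147.25, 147.25, 180, 180, 180, 180].

## Interface

Orientations are given as [roll, pitch, yaw] about the fixed x, y, z axes, in that order (R = Rz(yaw) Ry(pitch) Rx(roll)).
In Python, from workcell import sensors, grab_frame, job_done, finder gives the robot as it stands.
- The arm moves only by the tool play_rows, never from a script. Its argument "motion" is a list of rows, each a list of 5 numbers: the shift along the world's x, y, z in m, then the turn about the world's z in rad, then the opening, from 0 (shut) to 1 (fully open). In form: [[tx, ty, tz, roll, fingers], ...]. A call has exactly 8 rows; each row is the pose to reach, as a shift and turn from the pose commanded when the call began; what a row does not reach only later rows make up. A row lasts 1/12 s, in which the tool goes at most 41.7 mm and 7.16 degrees, less where a joint would pass 70% of its speed; a pose out of reach is approached as far as the arm can. A call with a gripper value outside its range is refused whole. The fingers move at their own pace and stop on an object; "squeeze" is the grip in N (left out, the last holds). Time passes only in rows, so rows that repeat a pose let the fingers close, or fill a call up. It gives the time, the measured TCP pose, the force and the opening at its end, in the units of the state.
- sensors.state(): the state, without advancing time (a new reading comes with each control period).
- grab_frame(name): name is "scene" or "top"; returns a dict with "img" (480x640x3 uint8, blue, green, red), "fx", "fy", "cx", "cy" (pixels), "k1" (the pictures are not rectified: a ray, as slopes to the right and down, at radius r is drawn at 1 + k1 r^2 times it, then the intrinsics apply), "rvec" (rotation vector, rad) and "tvec" (3), from world to camera coordinates, as OpenCV has them. Camera axes: x right, y down, z forward; pixel columns grow to the right and rows downward; lengths in mm; the calibration is good to about 2 mm. A picture is of the moment at which its call begins. There is no depth.
- job_done(): hands the job in, once; it reports no verdict.
Trained networks look in a picture, given as the dict that the camera call returned (one of the last four; its "shot" number tells which), for a name from the list of things; names that differ only in an ending like _2 or _b are one class to them, and where a whole thing is asked for, a point or a joint stands for the part that bears it (a point fixed in the world has none). Each returns a list of dicts, best first, with "conf" (0 to 1); they miss things now and then, are a little off and sometimes report something else, mostly with a low value. They report only what shows in the picture. A call takes as long as a camera call.
- finder.spot_in(picture, label): "point" ([column, row] in pixels, amid what is visible of it).
- finder.spot_point(picture, label): "point" ([column, row] in pixels: a listed point, or the origin of a listed thing).
The state is a dict: "time_s": time; "qpos": joint angles; "qvel": joint speeds; "effort": joint torques, N m; "ee_pos": TCP position; "ee_rot": TCP orientation; "force": force on the tool from outside, world axes, zero at the start; "torque": the same for the moment, N m; "gripper_width": finger opening in mm.
Only numpy, scipy, OpenCV 4.12 (cv2) and the standard library are available. Lean on these libraries where they do the work, as an engineer would, in place of code of your own. Each camera call takes 0.05 s, during which the arm holds its last target.

## Task

Open the tilted sample box: flip both sprung bale clips all the way off the two side edges of the blue lid while the lid still sits on the box, then lift the lid off by its grip fin and lay it gently, without dropping it, flat, grip upwards, on the middle of the white foam block. Leave the clips open and do not knock the small things around.

Things in the scene. Friction and masses are not known exactly. Their poses are not given: they have to be found in the camera images.
- sample_box: Grey box, 116x164x70 mm, screwed to a white stand fixed to the worktop. Origin: on the worktop under the middle of the lid; x level, away from the robot; y left; z up. The box is tilted 30 deg: mouth normal n = (-0.5,0,0.866), up-slope u = (0.866,0,0.5) in this frame; middle of its underside at (39,0,43) mm. Vials stand fixed inside, below the rim.
- lid: Loose blue lid, 0.22 kg, 124 (x) x 172 (y) mm, seated at the start with x along u, z along n; comes out along z. Origin: middle of its underside (lower rim of its lip); lip z 0-8 mm (2 mm play in the box mouth), plate 8-14; upright flat grip fin z 14-44 at the middle, 10 mm thick in x, 64 long in y.
- clip_left (a joint): Sprung bale clip on the box's +y side, rad: 0 hooked over the lid edge, grows as its tab swings outwards and down, 2.2 open. Hinge axis along u, 89 mm from the box's middle plane, 46 mm below the lid plate's top. Over-centre: below about 0.45 rad it snaps shut, above it flies open by itself and stays. About 4 N outwards on the tab moves it.
- clip_right (a joint): The same clip, mirrored, on the box's -y side: 0 hooked over the lid edge, grows as its tab swings outwards (-y) and down, 2.2 open.
- clip_left_tab (a point): Middle of the left clip's orange thumb tab: plate 34 mm along u, 4 mm thick, reaching 14 mm above and below this point, leaning slightly outwards. Closed, the point is 20 mm above the lid plate's top (along n), 94 mm from the middle plane and 66 mm from the hinge axis. Between tab and grip fin there are 50 mm of free lid for a fingertip to push the tab outwards.
- clip_right_tab (a point): The same point on the right clip's tab.
- foam_block: White foam packing block, fixed, 168 mm along its x, 130 mm along its y, flat top 22 mm above the worktop (small pockets in it do not matter). Origin: middle of its underside.
- white_vial: Bystander: small standing vial with white cap, 28 mm across, 60 mm tall. Origin: middle of its underside. To be left where it stands.
- petri_dish: Bystander: glass dish 60 mm across, 15 mm tall. Origin: middle of its underside. To be left where it stands.
- ceramic_crucible: Bystander: white crucible 44 mm across, 36 mm tall. Origin: middle of its underside. To be left where it stands.

How it is judged:
By the outcome, as a careful person would: the job done as asked, in the order asked, and still so for the second after the job is handed in, with the robot touching nothing.
It also fails if it takes over 61 s, if anything falls off the work surface, if the arm or the gripper's body presses on something with over 40 N, if the wrist force passes 120 N, or if a joint passes its speed limit or range.

## Working session

There is one attempt and no reset: what is moved stays moved. The work goes in short steps, Python scripts to look and compute and a tool call to move; the robot and the scene stay as the last step left them, time stands still between calls to the robot, and variables do not carry over. Pictures are saved under pics/ and viewed, and the job is handed in when it is done.

Besides the shell and the picture viewer there is one more tool, called after "Call:" by a JSON object that holds its "name" and its "arguments". play_rows: Moves the arm, as the interface text tells. Its arguments: {"type":"object","properties":{"motion":{"type":"array","items":{"type":"array","items":{"type":"number"}}},"squeeze":{"type":"number"}},"required":["motion"]}

```bash
ls; mkdir -p pics
python3 - <<'E'
from workcell import sensors, grab_frame, finder
import cv2
print(sensors.state())
for n in ["scene","top"]:
    f=grab_frame(n); cv2.imwrite(f"pics/{n}0.png",f["img"])
    print({k:v for k,v in f.items() if k!="img"})
    for l in ["sample_box","lid","clip_left_tab","clip_right_tab","foam_block","white_vial","petri_dish","ceramic_crucible"]:
        r=finder.spot_point(f,l); print(l,[(x["point"],round(x["conf"],2)) for x in r[:2]])
E
```

```text
pics
{'time_s': 0.0, 'qpos': array([ 6.33702206e+01,  1.83528393e+01,  8.97079330e+01, -1.34342169e-03,
        7.20430006e+01, -1.14581011e+00]), 'qvel': array([ 0.00094129,  0.12106693,  0.00657635,  0.06445569, -0.01229998,
        0.02542716]), 'effort': array([ 7.81135914e-04, -4.12463021e+01, -2.31976354e+01,  7.28213880e-02,
        4.56585386e-02, -1.35243058e-04]), 'ee_pos': array([247.17373164, 518.59454755, 213.09792188]), 'ee_rot': array([ -90.44065375,   89.89621917, -115.92420774]), 'force': array([ 0.4817329 ,  0.09381315, -0.42928392]), 'torque': array([-0.0541692 , -0.04220473, -0.02361507]), 'gripper_width': 91.11003515218022}
{'fx': 497.06352234223885, 'fy': 497.06352234223885, 'cx': 317.07570754870505, 'cy': 249.70000927451986, 'k1': 0.01387038334939612, 'rvec': array([ 2.31396814, -0.81358492,  0.32512443]), 'tvec': array([-437.01297262,  321.25642589,  712.25626241]), 'shot': 1}
sample_box [([373.8, 347.7], 0.63)]
lid [([388.7, 316.1], 0.79)]
clip_left_tab [([347.0, 264.3], 0.64), ([269.8, 226.1], 0.23)]
clip_right_tab [([415.5, 357.2], 0.86)]
foam_block [([269.1, 231.0], 0.84)]
white_vial [([244.7, 324.7], 0.55)]
petri_dish [([364.1, 249.6], 0.67), ([242.2, 327.6], 0.37)]
ceramic_crucible [([449.0, 274.7], 0.92)]
{'fx': 570.9805224614822, 'fy': 570.9805224614822, 'cx': 318.95308171136645, 'cy': 241.97103149757305, 'k1': -0.08645520883664637, 'rvec': array([ 2.17230077, -2.00142295,  0.2446816 ]), 'tvec': array([ -36.78950624,  590.89876984, 1218.66076659]), 'shot': 2}
sample_box []
lid [([399.2, 264.9], 0.78), ([388.8, 185.5], 0.36)]
clip_left_tab [([361.8, 257.8], 0.42)]
clip_right_tab [([443.8, 277.0], 0.74)]
foam_block [([251.7, 254.4], 0.72)]
white_vial [([316.5, 335.1], 0.42)]
petri_dish [([320.7, 214.4], 0.7)]
ceramic_crucible [([385.3, 186.4], 0.78)]
```

View pics/scene0.png

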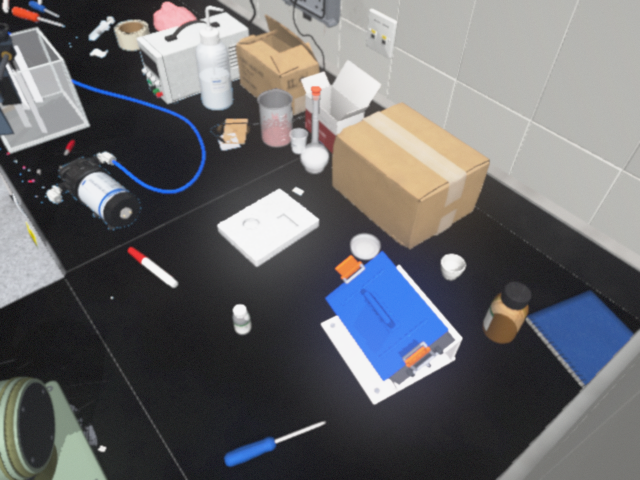

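View pics/top0.png

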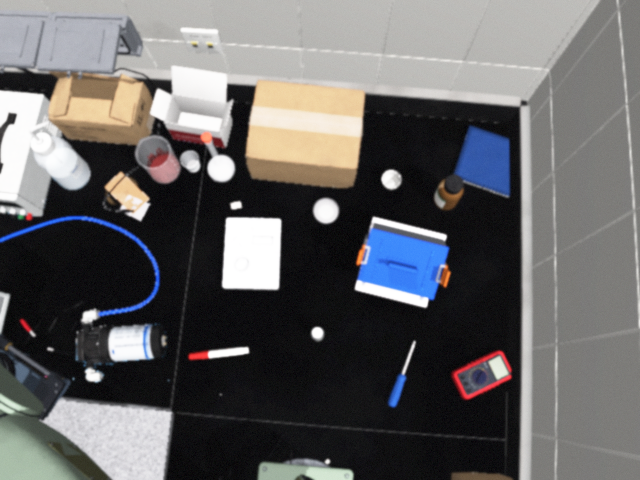

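```bash
cat > h.py <<'E'
import numpy as np, cv2
from scipy.optimize import least_squares
def proj(f,P):
    P=np.atleast_2d(np.asarray(P,float))
    R,_=cv2.Rodrigues(f["rvec"]); c=P@R.T+f["tvec"]
    s=c[:,:2]/c[:,2:]; s=s*(1+f["k1"]*(s**2).sum(1,keepdims=True))
    return s*[f["fx"],f["fy"]]+[f["cx"],f["cy"]]
def ray(f,p,z):
    K=np.array([[f["fx"],0,f["cx"]],[0,f["fy"],f["cy"]],[0,0,1]])
    u=cv2.undistortPoints(np.array([[p]],float),K,np.array([f["k1"],0,0,0,0]))[0,0]
    R,_=cv2.Rodrigues(f["rvec"]); o=-R.T@f["tvec"]; d=R.T@np.array([u[0],u[1],1])
    return o+d*(z-o[2])/d[2]
n=np.array([-.5,0,.866]);u=np.array([.866,0,.5]);yy=np.array([0,1,0])
U0=np.array([39,0,43.])
def box(a,b,c): return U0+a*u+b*yy+c*n   # a along u, b y, c n
def w(pose,P):
    x,y,t=pose; c,s=np.cos(t),np.sin(t)
    return np.atleast_2d(P)@np.array([[c,-s,0],[s,c,0],[0,0,1]]).T+[x,y,0]
E
python3 - <<'E'
from h import *
from workcell import grab_frame
import pickle
F={n:grab_frame(n) for n in ["scene","top"]}
pickle.dump(F,open("F0.pkl","wb"))
for n,f in F.items():
    hsv=cv2.cvtColor(f["img"],cv2.COLOR_BGR2HSV)
    m=cv2.inRange(hsv,(105,150,120),(125,255,255))
    cs=cv2.findContours(m,0,2)[0]
    for c in cs:
        if cv2.contourArea(c)>1500:
            a=cv2.approxPolyDP(c,6,True)[:,0]; print(n,"blue",cv2.contourArea(c),a.tolist())
    m=cv2.inRange(hsv,(5,150,150),(18,255,255))
    for c in cv2.findContours(m,0,2)[0]:
        if cv2.contourArea(c)>40: print(n,"orange",cv2.contourArea(c),c[:,0].mean(0))
    m=cv2.inRange(hsv,(0,0,170),(180,40,255))
    for c in cv2.findContours(m,0,2)[0]:
        if 1500<cv2.contourArea(c)<8000: print(n,"white",cv2.contourArea(c),cv2.approxPolyDP(c,5,True)[:,0].tolist())
def crop(f,x0,y0,x1,y1,k): return cv2.resize(f["img"][y0:y1,x0:x1],None,fx=k,fy=k,interpolation=2)
cv2.imwrite("pics/c1.png",crop(F["scene"],310,220,480,410,4)[:600*4])
c=crop(F["scene"],310,225,490,405,3.3);cv2.imwrite("pics/c1.png",c)
cv2.imwrite("pics/c2.png",crop(F["top"],200,170,480,370,2.8))
E
```

```text
scene blue 4535.0 [[591, 294], [532, 317], [585, 382], [631, 333]]
scene blue 7452.5 [[381, 251], [325, 299], [384, 379], [403, 365], [403, 354], [446, 328]]
scene orange 129.0 [417.19230769 355.53846154]
scene orange 292.0 [348.52173913 267.        ]
scene orange 142.0 [23.775 13.325]
scene white 3126.5 [[399, 265], [454, 340], [442, 354], [430, 351], [411, 366], [415, 374], [398, 384], [381, 380], [337, 316], [322, 322], [373, 403], [453, 360], [461, 339]]
scene white 4143.0 [[280, 189], [217, 225], [255, 265], [318, 222]]
scene white 4111.5 [[0, 173], [1, 306], [62, 275]]
scene white 4620.0 [[37, 28], [10, 35], [35, 29], [48, 62], [29, 68], [15, 45], [19, 69], [6, 67], [22, 101], [14, 105], [21, 122], [15, 130], [32, 127], [25, 112], [30, 110], [48, 134], [12, 147], [1, 135], [10, 152], [88, 125], [62, 58]]
scene white 6783.0 [[247, 28], [227, 13], [209, 17], [208, 9], [222, 9], [208, 6], [205, 23], [187, 26], [170, 42], [164, 36], [177, 26], [151, 34], [144, 26], [128, 35], [115, 31], [123, 48], [140, 46], [156, 61], [159, 79], [142, 70], [167, 102], [201, 92], [207, 107], [220, 109], [230, 102], [228, 78], [239, 75], [237, 59], [231, 58], [236, 55], [228, 56], [235, 48], [228, 47], [247, 36]]
top blue 3969.5 [[372, 229], [357, 278], [433, 299], [448, 247]]
top blue 2442.0 [[471, 128], [456, 173], [508, 194], [508, 140]]
top orange 91.0 [445.03846154 277.07692308]
top orange 51.0 [360.11111111 255.33333333]
top white 1815.0 [[0, 433], [0, 479], [67, 479], [34, 448]]
top white 6718.5 [[43, 421], [113, 479], [162, 479], [170, 412], [60, 399]]
top white 3838.0 [[227, 218], [223, 287], [277, 288], [280, 220]]
top white 1851.5 [[249, 123], [361, 132], [360, 118], [253, 108]]
top white 2925.0 [[527, 106], [521, 107], [520, 479], [529, 479]]
top white 6743.5 [[0, 91], [0, 126], [9, 112], [17, 114], [1, 143], [0, 199], [24, 207], [0, 211], [40, 214], [50, 175], [77, 188], [89, 172], [48, 119], [42, 94]]
```

View pics/c1.png

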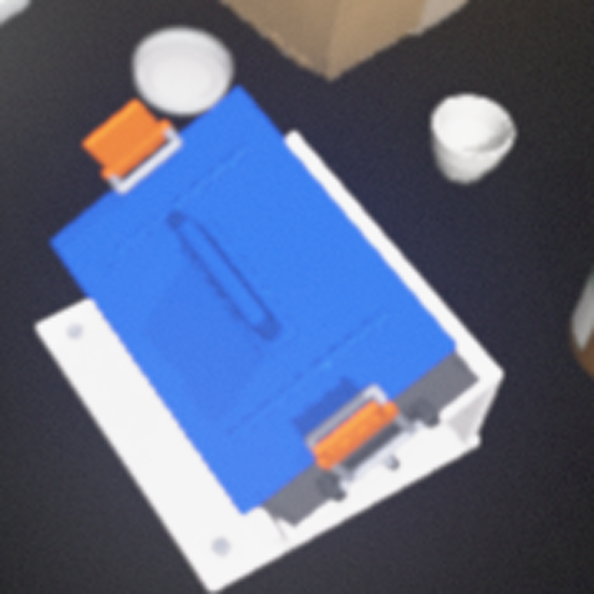

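View pics/c2.png

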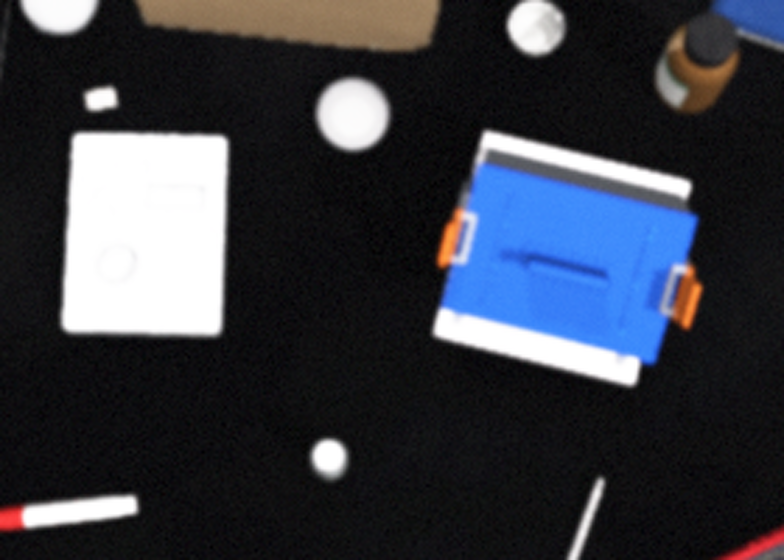

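Run:
```python
from h import *
import pickle
F=pickle.load(open("F0.pkl","rb"))
PT=76
obs={"top":[((372,229),box(62,86,PT)),((357,278),box(-62,86,PT)),((433,299),box(-62,-86,PT)),((448,247),box(62,-86,PT)),((445,277),box(0,-94,96)),((360.1,255.3),box(0,94,96))],
"scene":[((381,251),box(62,86,PT)),((325,299),box(-62,86,PT)),((384,379),box(-62,-86,PT)),((446,328),box(62,-86,PT)),((417.2,355.5),box(0,-94,96)),((348.5,267),box(0,94,96))]}
def res(p,cams=("top","scene")): 
    return np.concatenate([(proj(F[c],w(p,[o[1] for o in obs[c]]))-[o[0] for o in obs[c]]).ravel() for c in cams])
for cams in (("top",),("scene",),("top","scene")):
    s=least_squares(res,[500,0,-.2],args=(cams,),loss="soft_l1"); print(cams,s.x,np.degrees(s.x[2])); print(res(s.x,cams).reshape(-1,2).round(1).tolist())
    p=s.x
for nm,P in dict(plate=box(0,0,76),tabL=box(0,94,96),tabR=box(0,-94,96),fintop=box(0,0,106)).items(): print(nm,w(p,P).round(1))
# foam
L=np.array([[84,65],[84,-65],[-84,-65],[-84,65]])
fo={"top":[(227,218),(280,220),(277,288),(223,287)],"scene":[(280,189),(318,222),(255,265),(217,225)]}
P=np.c_[L,np.full(4,22)]
for cams in (("top",),("scene",),("top","scene")):
    r=lambda q:np.concatenate([(proj(F[c],w(q,P))-fo[c]).ravel() for c in cams])
    s=least_squares(r,[500,250,0],loss="soft_l1");print("foam",cams,s.x,np.degrees(s.x[2]),s.fun.round(1))
for nm,px,z in [("vial",(316.5,333),60),("dish",(325.5,210.5),12),("cruc",(391,179.5),36)]: print(nm,ray(F["top"],px,z).round(0))
print("brown box corner",ray(F["top"],(248,180),150),ray(F["top"],(358,187),0), "bottle",ray(F["top"],(453,185),100))
# edges used to refine check: overlay
for c in F:
    im=F[c]["img"].copy()
    for poly in [[box(a,b,76) for a,b in((62,86),(62,-86),(-62,-86),(-62,86))],[box(a,b,106) for a,b in((5,32),(5,-32),(-5,-32),(-5,32))],[box(17,94,96),box(-17,94,96)],[box(17,-94,96),box(-17,-94,96)]]:
        cv2.polylines(im,[proj(F[c],w(p,poly)).round().astype(int)],True,(0,255,255),1)
    cv2.polylines(im,[proj(F[c],w(s.x,P)).round().astype(int)],True,(0,0,255),1)
    cv2.imwrite(f"pics/ov_{c}.png",cv2.resize(im[170:410,200:480],None,fx=2.4,fy=2.4,interpolation=2))
```

```text
('top',) [ 548.78614162 -173.9467171    -6.46245891] -370.2716205991483
[[-0.8, -2.2], [0.2, 1.4], [-0.3, 0.1], [1.0, -0.1], [0.1, 0.2], [-0.1, -0.1]]
('scene',) [ 548.98585961 -175.67996394   75.24294536] 4311.103207047621
[[0.6, -1.3], [-0.6, -1.0], [0.3, 2.4], [4.0, -0.2], [-0.4, 0.7], [-2.7, -0.5]]
('top', 'scene') [ 548.98545055 -174.75971145  -25.29874288] -1449.5111937657114
[[-0.9, -1.8], [0.8, 1.9], [0.5, -0.3], [1.1, -0.8], [0.6, -0.4], [0.2, 0.4], [0.8, -1.6], [-0.6, -1.8], [-0.9, 1.9], [3.2, -0.1], [-1.5, 0.5], [-2.6, -1.2]]
plate [[ 550.  -174.9  108.8]]
tabL [[555.6 -80.6 126.1]]
tabR [[ 524.6 -266.   126.1]]
fintop [[ 535.2 -172.4  134.8]]
foam ('top',) [5.65634706e+02 1.67585823e+02 5.69855602e-02] 3.26503209143186 [-0.6 -0.4  0.8 -1.1  0.9  0.9 -1.2  0.4]
foam ('scene',) [565.00188155 160.89133337 -25.08418272] -1437.2178023642957 [ 0.2  0.4  2.2 -0.2 -0.3 -1.7 -1.2  1. ]
foam ('top', 'scene') [5.65672178e+02 1.64556185e+02 5.34092418e-02] 3.0601241435602535 [ 0.8 -0.4  2.2 -0.9  2.1  1.1 -0.   0.4 -0.8 -0.6  1.3 -1.6 -0.8 -3.
 -1.9  0. ]
vial [389.   0.  60.]
dish [686.   3.  12.]
cruc [ 769. -147.   36.]
brown box corner [698.9441897  175.89882966 150.        ] [755.91862634 -71.03617459   0.        ] bottle [ 743.38000058 -282.53953994  100.        ]
```

View pics/ov_top.png

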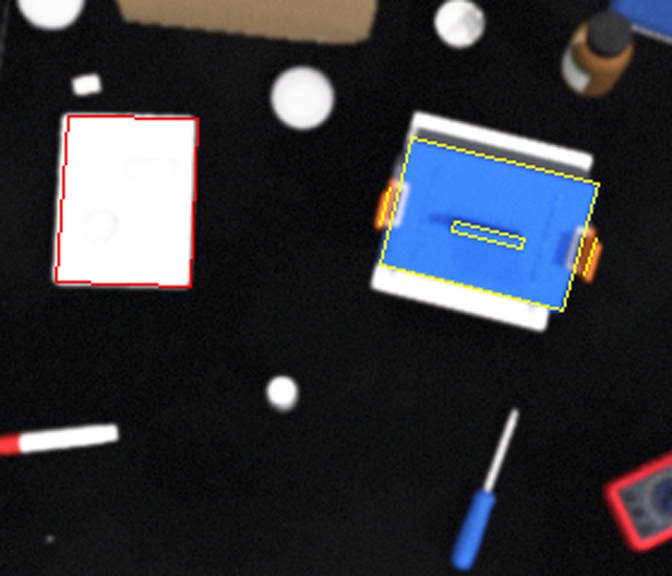

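View pics/ov_scene.png

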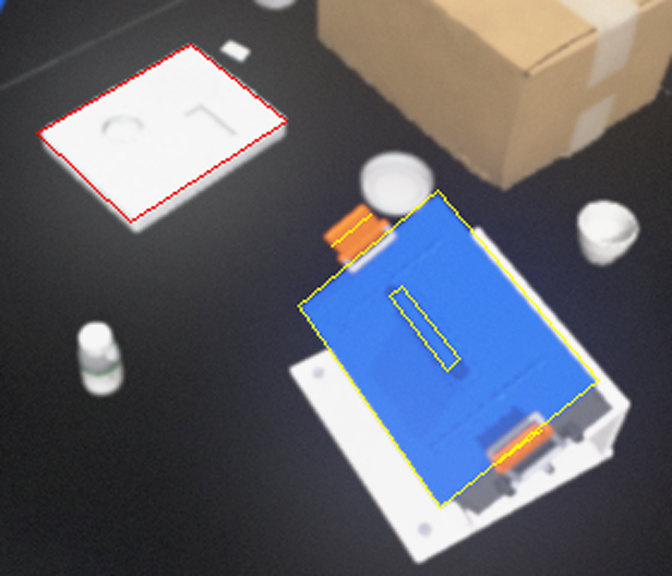

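Call:
{"name": "play_rows", "arguments": {"motion": [[0.0175,-0.037,0,0.034,0],[0.035,-0.074,0,0.068,0],[0.0525,-0.111,0,0.102,0],[0.07,-0.148,0,0.137,0],[0.0875,-0.185,0,0.171,0],[0.105,-0.222,0,0.205,0],[0.1225,-0.259,0,0.24,0],[0.14,-0.296,0,0.274,0]], "squeeze": 10}}

```text
time_s: 1.67
ee_pos: [387.8, 221.3, 214.3]
ee_rot: [40.3, 89.9, 30.6]
force: [1.5, 0.8, -0.3]
gripper_width: 40.6
```

Call:
{"name": "play_rows", "arguments": {"motion": [[0.0175,-0.037,0,0,0],[0.035,-0.074,0,0,0],[0.0525,-0.111,0,0,0],[0.07,-0.148,0,0,0],[0.0875,-0.185,0,0,0],[0.105,-0.222,0,0,0],[0.1225,-0.259,0,0,0],[0.14,-0.296,0,0,0]]}}

```text
time_s: 2.33
ee_pos: [527.9, -75.0, 214.2]
ee_rot: [30.7, 90.0, 20.9]
force: [0.8, 0.3, -0.4]
gripper_width: 0.7
```

Call:
{"name": "play_rows", "arguments": {"motion": [[0.011,-0.023,0,0,0],[0.022,-0.046,0,0,0],[0.022,-0.046,-0.02,0,0],[0.022,-0.046,-0.04,0,0],[0.022,-0.046,-0.055,0,0],[0.022,-0.046,-0.064,0,0],[0.022,-0.046,-0.064,0,0],[0.022,-0.046,-0.064,0,0]]}}

```text
time_s: 3.0
ee_pos: [549.6, -118.9, 150.1]
ee_rot: [123.8, 90.0, 114.0]
force: [-0.9, -0.9, 0.3]
gripper_width: 0.7
```

Run:
```python
from h import *
from workcell import *
s=sensors.state();print(s["time_s"],s["ee_pos"],s["ee_rot"],s["gripper_width"],s["force"])
for n in ["scene","top"]:
    f=grab_frame(n); cv2.imwrite(f"pics/a_{n}.png",cv2.resize(f["img"][150:420,280:480],None,fx=2.2,fy=2.2))
```

```text
3.0 [ 549.56158595 -118.88492146  150.11759331] [123.76151421  89.99300899 113.98234716] 0.677152697506486 [-0.91359855 -0.90515951  0.32818038]
```

View pics/a_scene.png

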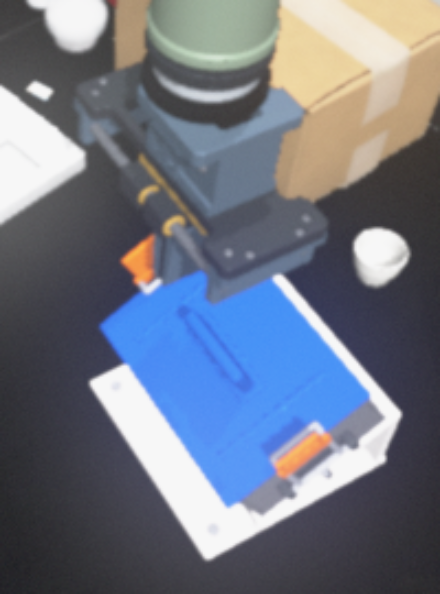

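View pics/a_top.png

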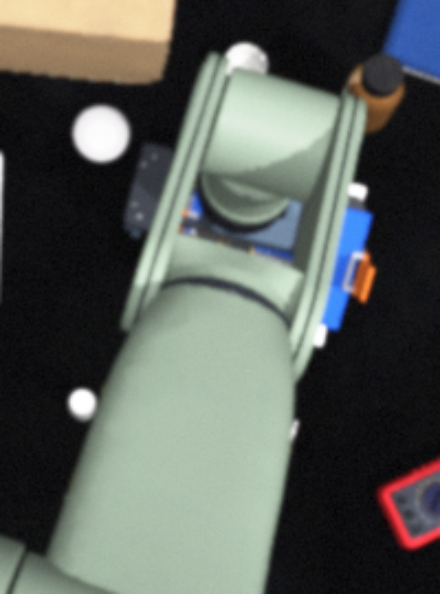

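Call:
{"name": "play_rows", "arguments": {"motion": [[0,0,-0.008,0,0],[0,0,-0.016,0,0],[0,0,-0.023,0,0],[0,0,-0.028,0,0],[0,0,-0.028,0,0],[0.0017,0.01,-0.028,0,0],[0.0034,0.02,-0.028,0,0],[0.0034,0.02,-0.028,0,0]]}}

```text
time_s: 3.77
ee_pos: [553.4, -97.0, 122.3]
ee_rot: [60.5, 89.9, 50.8]
force: [-0.2, -0.4, 0.0]
gripper_width: 0.4
```

Call:
{"name": "play_rows", "arguments": {"motion": [[0.0014,0.008,0,0,0],[0.0027,0.016,0,0,0],[0.0041,0.024,-0.001,0,0],[0.0054,0.032,-0.003,0,0],[0.0068,0.04,-0.005,0,0],[0.0085,0.049,-0.005,0,0],[0.0085,0.049,-0.005,0,0],[0.0085,0.049,-0.005,0,0]]}}

```text
time_s: 4.43
ee_pos: [561.3, -48.9, 116.9]
ee_rot: [130.0, 90.0, 120.3]
force: [-0.4, -0.6, 1.0]
gripper_width: 0.2
```

Run:
```python
from h import *
from workcell import *
f=grab_frame("scene"); cv2.imwrite(f"pics/b_scene.png",cv2.resize(f["img"][150:420,280:480],None,fx=2.2,fy=2.2))
```

```text
(no output)
```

View pics/b_scene.png

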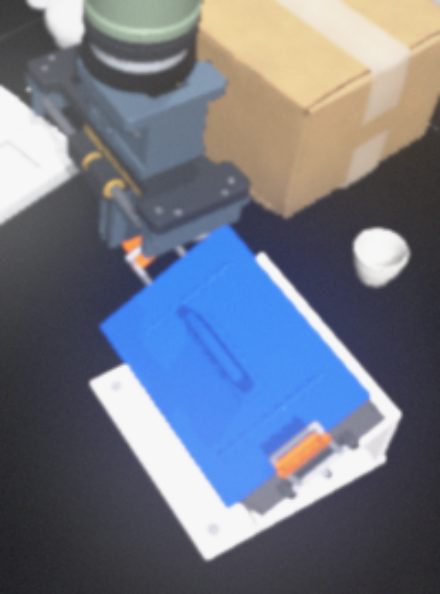

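Call:
{"name": "play_rows", "arguments": {"motion": [[0,0,0.035,0,0],[-0.003,-0.02,0.05,0,0],[-0.0095,-0.058,0.05,0,0],[-0.016,-0.096,0.05,0,0],[-0.0225,-0.134,0.05,0,0],[-0.0275,-0.16,0.05,0,0],[-0.0305,-0.1775,0.05,0,0],[-0.0305,-0.1775,0.05,0,0]]}}

```text
time_s: 5.15
ee_pos: [530.0, -231.2, 167.0]
ee_rot: [-74.7, 89.9, -84.7]
force: [-0.3, 0.8, -0.0]
gripper_width: 0.7
```

Run:
```python
from h import *
from workcell import *
f=grab_frame("scene"); cv2.imwrite(f"pics/d_scene.png",cv2.resize(f["img"][180:420,280:480],None,fx=2.5,fy=2.5))
```

```text
(no output)
```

View pics/d_scene.png

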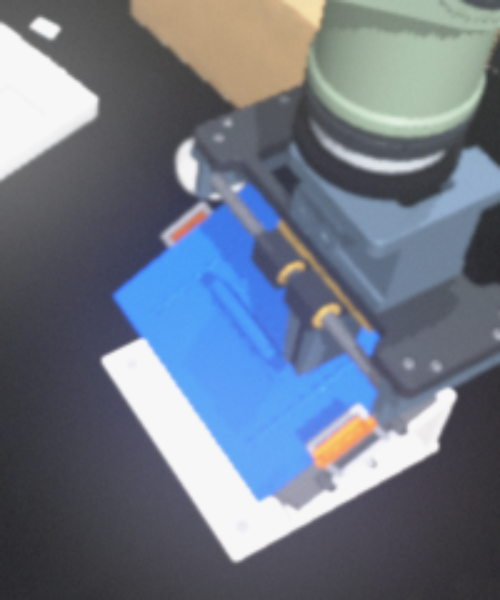

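Call:
{"name": "play_rows", "arguments": {"motion": [[0,0,-0.012,0,0],[0,0,-0.025,0,0],[0,0,-0.036,0,0],[0,0,-0.045,0,0],[0,0,-0.045,0,0],[-0.0017,-0.01,-0.045,0,0],[-0.0034,-0.02,-0.045,0,0],[-0.0034,-0.02,-0.045,0,0]]}}

```text
time_s: 5.87
ee_pos: [527.8, -249.7, 122.8]
ee_rot: [-37.4, 89.9, -47.3]
force: [0.5, -0.8, 0.4]
gripper_width: 0.5
```

Call:
{"name": "play_rows", "arguments": {"motion": [[-0.0014,-0.008,0,0,0],[-0.0027,-0.016,0,0,0],[-0.0041,-0.024,-0.001,0,0],[-0.0054,-0.032,-0.003,0,0],[-0.0068,-0.04,-0.005,0,0],[-0.0085,-0.049,-0.005,0,0],[-0.0085,-0.049,-0.005,0,0],[-0.0085,-0.049,-0.005,0,0]]}}

```text
time_s: 6.53
ee_pos: [518.6, -297.4, 116.9]
ee_rot: [-117.4, 90.0, -127.2]
force: [0.1, 0.7, -0.4]
gripper_width: 0.7
```

Call:
{"name": "play_rows", "arguments": {"motion": [[0,0,0.035,0,0.3],[0.0035,0.02,0.06,0,1],[0.0105,0.058,0.06,0,1],[0.017,0.094,0.06,0,1],[0.0222,0.123,0.06,0,1],[0.0222,0.123,0.06,0,1],[0.0222,0.123,0.06,0,1],[0.0222,0.123,0.06,0,1]]}}

```text
time_s: 7.2
ee_pos: [541.1, -173.7, 177.1]
ee_rot: [-73.3, 90.0, -83.0]
force: [0.2, -0.3, 0.5]
gripper_width: 50.9
```

Run:
```python
from h import *
from workcell import *
print(sensors.state()["ee_pos"])
f=grab_frame("scene"); cv2.imwrite(f"pics/e_scene.png",cv2.resize(f["img"][180:420,280:480],None,fx=2.5,fy=2.5))
```

```text
[ 541.12048685 -173.67913889  177.10666909]
```

View pics/e_scene.png

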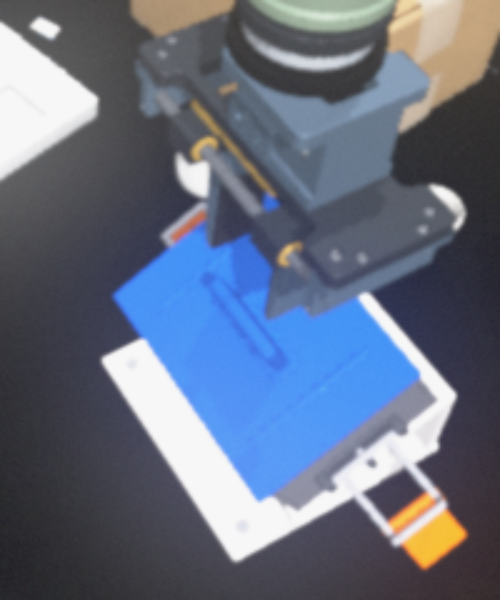

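Both clips are open (right one hanging out at about (430,530) in the crop, left tab flipped at (185,225)), and the lid is still seated. Fully open, then descend over the fin.

Call:
{"name": "play_rows", "arguments": {"motion": [[0,0,0,0,1],[0,0,0,0,1],[0,0,0,0,1],[0,0,0,0,1],[0,0,0,0,1],[0,0,-0.01,0,1],[0,0,-0.018,0,1],[0,0,-0.026,0,1]]}}

```text
time_s: 7.92
ee_pos: [540.7, -173.3, 149.7]
ee_rot: [166.9, 89.9, 157.1]
force: [-0.3, 0.2, -0.5]
gripper_width: 91.0
```

Call:
{"name": "play_rows", "arguments": {"motion": [[0,0,-0.01,0,1],[0,0,-0.018,0,1],[0,0,-0.025,0,1],[0,0,-0.03,0,1],[0,0,-0.033,0,1],[0,0,-0.034,0,1],[0,0,-0.034,0,1],[0,0,-0.034,0,1]]}}

```text
time_s: 8.58
ee_pos: [541.4, -173.5, 117.3]
ee_rot: [-1.8, 90.0, -11.6]
force: [-0.5, -0.4, 1.1]
gripper_width: 91.5
```

Run:
```python
from h import *
from workcell import *
print(sensors.state())
f=grab_frame("scene"); cv2.imwrite(f"pics/g_scene.png",cv2.resize(f["img"][180:420,280:480],None,fx=2.5,fy=2.5))
```

```text
{'time_s': 8.5833, 'qpos': array([-1.89336416e+01,  2.21453687e+01,  9.87045400e+01,  6.47690507e-03,
        5.91070945e+01, -9.91509485e+01]), 'qvel': array([ 0.01527528, -0.2086074 , -0.21019384,  0.04015099,  0.11075279,
       -0.04291228]), 'effort': array([ 9.78927819e-04, -4.18727803e+01, -2.04007190e+01, -4.05385857e-02,
        7.30321370e-02,  8.95985136e-05]), 'ee_pos': array([ 541.40134127, -173.52611116,  117.31292639]), 'ee_rot': array([ -1.78211294,  89.95664528, -11.56812945]), 'force': array([-0.48559733, -0.40846875,  1.13441832]), 'torque': array([ 0.06233059, -0.08659571,  0.00609627]), 'gripper_width': 91.47885586659058}
```

View pics/g_scene.png

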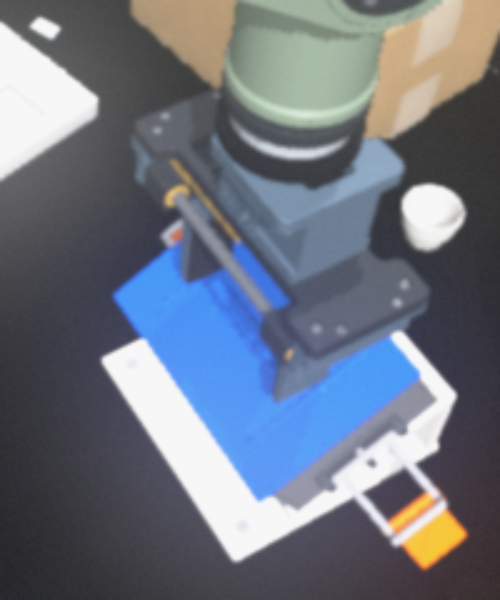

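Call:
{"name": "play_rows", "arguments": {"motion": [[0,0,0,0,0],[0,0,0,0,0],[0,0,0,0,0],[0,0,0,0,0],[0,0,0,0,0],[0,0,0,0,0],[0,0,0,0,0],[0,0,0,0,0]], "squeeze": 25}}

```text
time_s: 9.3
ee_pos: [541.2, -173.2, 117.1]
ee_rot: [78.6, 90.0, 68.8]
force: [-0.2, 1.8, 1.6]
gripper_width: 63.7
```

Call:
{"name": "play_rows", "arguments": {"motion": [[-0.001,0.0002,0.0017,0,0],[-0.0025,0.0004,0.0043,0,0],[-0.005,0.0009,0.0087,0,0],[-0.0075,0.0013,0.013,0,0],[-0.01,0.0017,0.0173,0,0],[-0.0125,0.0021,0.0217,0,0],[-0.015,0.0026,0.026,0,0],[-0.015,0.0026,0.026,0,0]]}}

```text
time_s: 9.97
ee_pos: [525.9, -170.9, 144.1]
ee_rot: [-11.2, 89.9, -21.0]
force: [-0.2, 0.6, -2.8]
gripper_width: 64.0
```

Run:
```python
from h import *
from workcell import *
s=sensors.state();print(s["force"],s["torque"],s["gripper_width"],s["ee_pos"])
f=grab_frame("scene"); cv2.imwrite(f"pics/i_scene.png",cv2.resize(f["img"][180:420,280:480],None,fx=2.5,fy=2.5))
```

```text
[-0.246353    0.60734058 -2.80841106] [ 0.04726537 -0.0102253   0.03962708] 63.99743651155684 [ 525.86931103 -170.8900557   144.09044425]
```

View pics/i_scene.png

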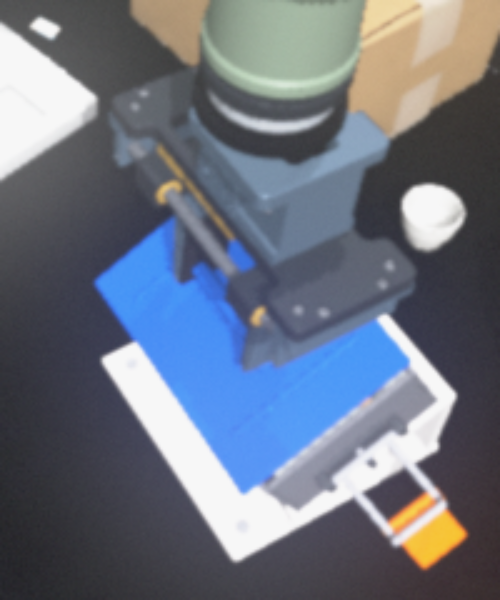

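Call:
{"name": "play_rows", "arguments": {"motion": [[-0.002,0,0.01,0,0],[-0.004,0,0.025,0,0],[-0.004,0,0.04,0,0],[-0.004,0,0.055,0,0],[-0.004,0.005,0.07,-0.04,0],[-0.003,0.015,0.08,-0.1,0],[-0.002,0.03,0.085,-0.17,0],[0,0.05,0.085,-0.26,0]]}}

```text
time_s: 10.68
ee_pos: [526.7, -121.4, 230.1]
ee_rot: [1.8, 89.8, -23.2]
force: [-0.6, 0.9, -2.9]
gripper_width: 63.8
```

Call:
{"name": "play_rows", "arguments": {"motion": [[0.003,0.025,0,-0.09,0],[0.006,0.053,0,-0.18,0],[0.009,0.083,0,-0.28,0],[0.012,0.113,0,-0.38,0],[0.015,0.143,0,-0.48,0],[0.018,0.173,0,-0.58,0],[0.021,0.203,0,-0.68,0],[0.025,0.233,0,-0.78,0]]}}

```text
time_s: 11.35
ee_pos: [550.8, 113.6, 228.5]
ee_rot: [92.4, 90.0, 22.7]
force: [0.1, 0.1, -2.9]
gripper_width: 63.5
```

Call:
{"name": "play_rows", "arguments": {"motion": [[0.004,0.025,0,-0.09,0],[0.008,0.045,0,-0.17,0],[0.012,0.06,0,-0.24,0],[0.0145,0.071,0,-0.28,0],[0.0145,0.076,0,-0.306,0],[0.0145,0.076,0,-0.306,0],[0.0145,0.076,0,-0.306,0],[0.0145,0.076,0,-0.306,0]]}}

```text
time_s: 12.02
ee_pos: [565.5, 187.7, 228.1]
ee_rot: [-10.8, 90.0, -97.7]
force: [-0.8, -0.6, -3.0]
gripper_width: 63.6
```

Run:
```python
from h import *
from workcell import *
s=sensors.state();print(s["force"],s["torque"],s["gripper_width"],s["ee_pos"],s["ee_rot"])
for n in ("scene","top"):
  f=grab_frame(n); cv2.imwrite(f"pics/j_{n}.png",cv2.resize(f["img"][130:410,170:470],None,fx=2.1,fy=2.1))
```

```text
[-0.84595407 -0.56679229 -3.02505041] [-0.0445991   0.00053817 -0.04571407] 63.6039769084229 [565.47542131 187.68247887 228.14838765] [-10.84552977  89.9789388  -97.73100891]
```

View pics/j_scene.png

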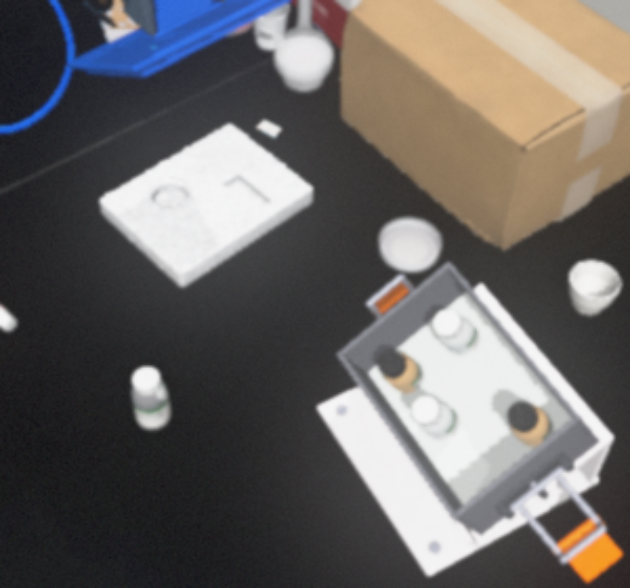

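View pics/j_top.png

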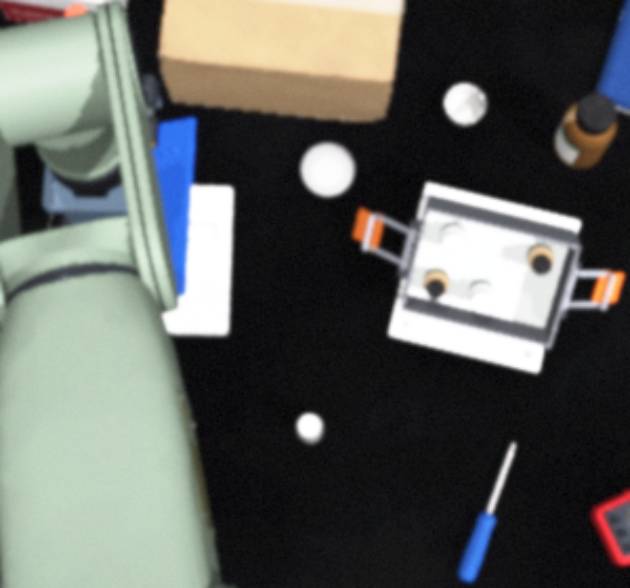

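Run:
```python
from h import *
from workcell import *
f=grab_frame("scene"); cv2.imwrite(f"pics/k_scene.png",cv2.resize(f["img"][0:270,130:450],None,fx=2.2,fy=2.2))
```

```text
(no output)
```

View pics/k_scene.png

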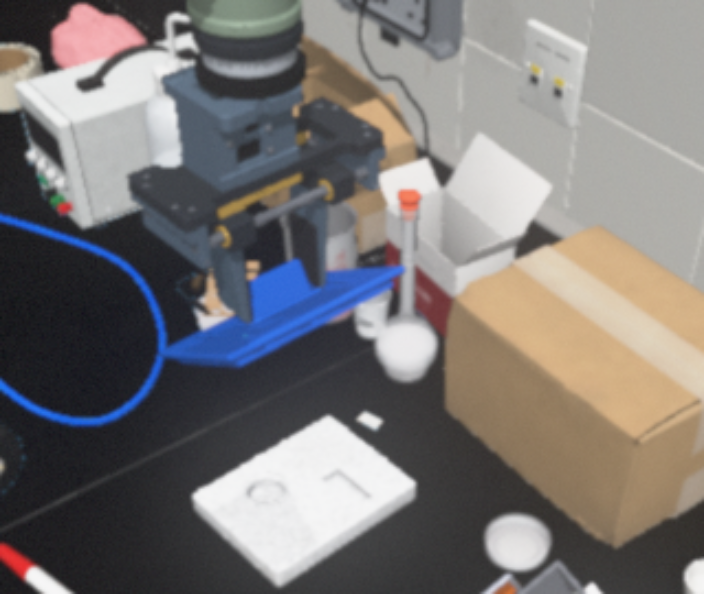

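```bash
cat >> h.py <<'E'
def lidpts(tcp,yaw,th,piv=(6.4)):
    # lid frame-> world, pivot at lid (0,0,31), pivot world = tcp+(0,0,6.4); yaw=lid x heading deg; th tilt deg (x side up)
    t=np.radians(th);a=np.radians(yaw)
    Ry=np.array([[np.cos(t),0,-np.sin(t)],[0,1,0],[np.sin(t),0,np.cos(t)]])
    Rz=np.array([[np.cos(a),-np.sin(a),0],[np.sin(a),np.cos(a),0],[0,0,1]])
    L=np.array([[62,86,14],[62,-86,14],[-62,-86,14],[-62,86,14],[5,32,44],[5,-32,44],[-5,-32,44],[-5,32,44]],float)-[0,0,31]
    return L@(Rz@Ry).T+np.array(tcp)+[0,0,piv]
E
python3 - <<'E'
from h import *
from workcell import *
f=grab_frame("scene"); im0=cv2.resize(f["img"],None,fx=2.2,fy=2.2)
tiles=[]
for th in (30,22,14):
    im=im0.copy(); P=proj(f,lidpts([565.5,187.8,228.1],-86.9,th))*2.2
    for k in (slice(0,4),slice(4,8)): cv2.polylines(im,[P[k].round().astype(int)],True,(0,255,255),1)
    tiles.append(im[180:460,400:720])
cv2.imwrite("pics/l.png",cv2.resize(np.hstack(tiles),(800,int(280*800/960))))
E
```

```text
(no output)
```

View pics/l.png

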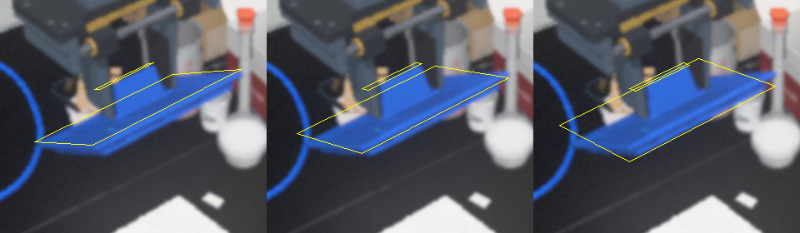

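Call:
{"name": "play_rows", "arguments": {"motion": [[0,0,-0.01,0,0],[0,0,-0.03,0,0],[0,0,-0.055,0,0],[0,0,-0.08,0,0],[0,0,-0.105,0,0],[0,0,-0.125,0,0],[0,0,-0.138,0,0],[0,0,-0.145,0,0]]}}

```text
time_s: 12.88
ee_pos: [564.0, 187.4, 80.1]
ee_rot: [-74.7, 89.7, -161.7]
force: [-0.4, -0.1, -3.0]
gripper_width: 63.9
```

Run:
```python
from h import *
from workcell import *
s=sensors.state();print(s["force"],s["ee_pos"])
f=grab_frame("scene"); cv2.imwrite(f"pics/m_scene.png",cv2.resize(f["img"][90:290,170:390],None,fx=3,fy=3))
```

```text
[-0.38827147 -0.09292477 -3.02836823] [564.01462399 187.43173227  80.1327127 ]
```

View pics/m_scene.png

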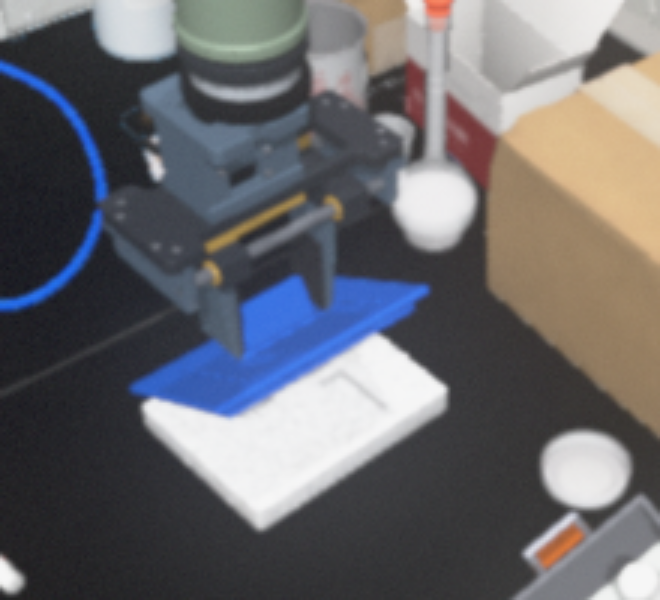

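Call:
{"name": "play_rows", "arguments": {"motion": [[0,0,-0.001,0,0],[0,0,-0.003,0,0],[0,0,-0.005,0,0],[0,0,-0.007,0,0],[0,0,-0.008,0,0],[0,0,-0.009,0,0],[0,0,-0.01,0,0],[0,0,-0.01,0,0]], "squeeze": 12}}

```text
time_s: 13.6
ee_pos: [565.5, 188.1, 72.9]
ee_rot: [-68.9, 90.0, -155.8]
force: [0.4, -0.4, -1.8]
gripper_width: 63.9
```

Call:
{"name": "play_rows", "arguments": {"motion": [[0,0,-0.0005,0,0],[0,0,-0.001,0,0],[0,0,-0.0015,0,0],[0,0,-0.002,0,0],[0,0,-0.0025,0,0],[0,0,-0.003,0,0],[0,0,-0.003,0,0],[0,0,-0.003,0,0]]}}

```text
time_s: 14.27
ee_pos: [565.6, 188.2, 69.9]
ee_rot: [57.8, 90.0, -29.1]
force: [0.3, 0.9, -2.8]
gripper_width: 63.7
```

Call:
{"name": "play_rows", "arguments": {"motion": [[0,0,-0.0007,0,0],[0,0,-0.0014,0,0],[0,0,-0.002,0,0],[0,0,-0.0025,0,0],[0,0,-0.003,0,0],[0,0,-0.0035,0,0],[0,0,-0.004,0,0],[0,0,-0.004,0,0]]}}

```text
time_s: 14.93
ee_pos: [565.9, 186.5, 67.8]
ee_rot: [22.5, 89.8, -64.4]
force: [-2.9, -6.8, 9.8]
gripper_width: 64.0
```

Run:
```python
from h import *
from workcell import *
s=sensors.state();print(s["force"],s["torque"],s["ee_pos"])
f=grab_frame("scene"); im=cv2.resize(f["img"],None,fx=3,fy=3)
P=proj(f,lidpts(s["ee_pos"],-86.9,30))*3
for k in (slice(0,4),slice(4,8)): cv2.polylines(im,[P[k].round().astype(int)],True,(0,255,255),1)
cv2.imwrite(f"pics/n_scene.png",im[270:870,510:1170])
```

```text
[-2.91223305 -6.7567151   9.84238476] [-1.25251331  0.560633    0.01085567] [565.9089459  186.54923474  67.83697083]
```

View pics/n_scene.png

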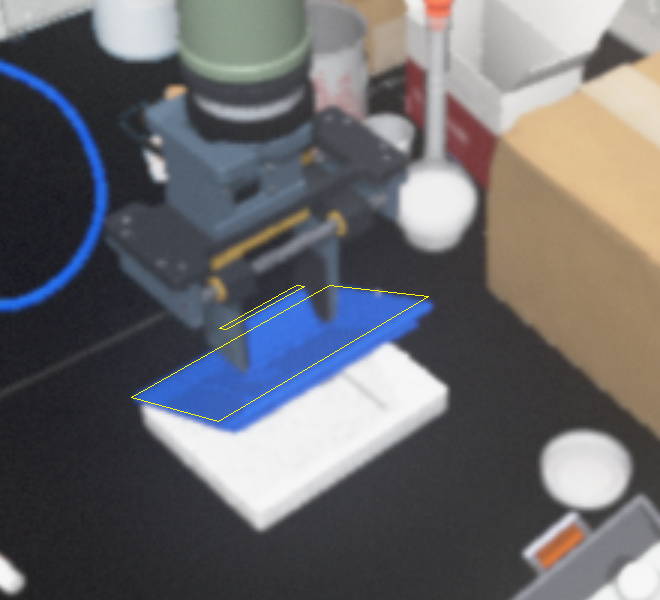

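Call:
{"name": "play_rows", "arguments": {"motion": [[0,0,0.001,0,0],[0.0001,-0.001,0.0005,0,0],[0.0001,-0.0023,-0.0003,0,0],[0.0002,-0.0046,-0.0018,0,0],[0.0003,-0.0068,-0.0035,0,0],[0.0005,-0.009,-0.0052,0,0],[0.0005,-0.009,-0.0052,0,0],[0.0005,-0.009,-0.0052,0,0]], "squeeze": 6}}

```text
time_s: 15.65
ee_pos: [565.6, 179.3, 59.9]
ee_rot: [-103.7, 89.9, 169.3]
force: [-0.7, 0.3, -3.4]
gripper_width: 63.9
```

```bash
cat > look.py <<'E'
import sys
from h import *
from workcell import *
s=sensors.state();print(s["force"].round(1),s["torque"].round(2),s["ee_pos"].round(1),s["gripper_width"])
f=grab_frame("scene"); im=cv2.resize(f["img"],None,fx=3,fy=3)
P=proj(f,lidpts(s["ee_pos"],-86.9,float(sys.argv[2]),float(sys.argv[3])))*3
for k in (slice(0,4),slice(4,8)): cv2.polylines(im,[P[k].round().astype(int)],True,(0,255,255),1)
cv2.imwrite(f"pics/{sys.argv[1]}.png",im[270:870,510:1170])
E
python3 look.py o 20 6.4
```

```text
[-0.7  0.3 -3.4] [-0.05  0.09  0.02] [565.6 179.3  59.9] 63.918035275755514
```

View pics/o.png

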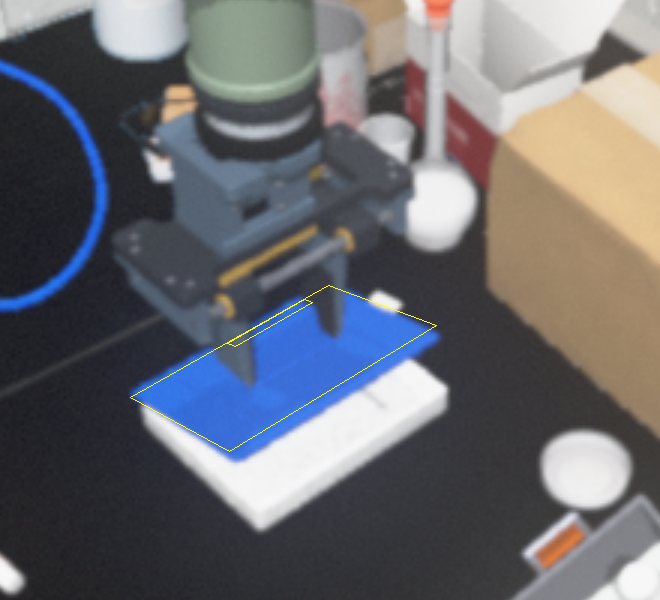

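Call:
{"name": "play_rows", "arguments": {"motion": [[0.0001,-0.001,-0.001,0,0],[0.0001,-0.002,-0.002,0,0],[0.0002,-0.003,-0.003,0,0],[0.0002,-0.004,-0.004,0,0],[0.0003,-0.005,-0.005,0,0],[0.0003,-0.006,-0.006,0,0],[0.0004,-0.007,-0.007,0,0],[0.0004,-0.007,-0.007,0,0]]}}

```text
time_s: 16.37
ee_pos: [566.5, 171.9, 53.6]
ee_rot: [-25.8, 90.0, -112.7]
force: [0.1, -0.5, -2.0]
gripper_width: 64.0
```

```bash
python3 look.py p 10 6.4
```

```text
[ 0.1 -0.5 -2. ] [-0.05  0.03  0.  ] [566.5 171.9  53.6] 64.00436593062052
```

View pics/p.png

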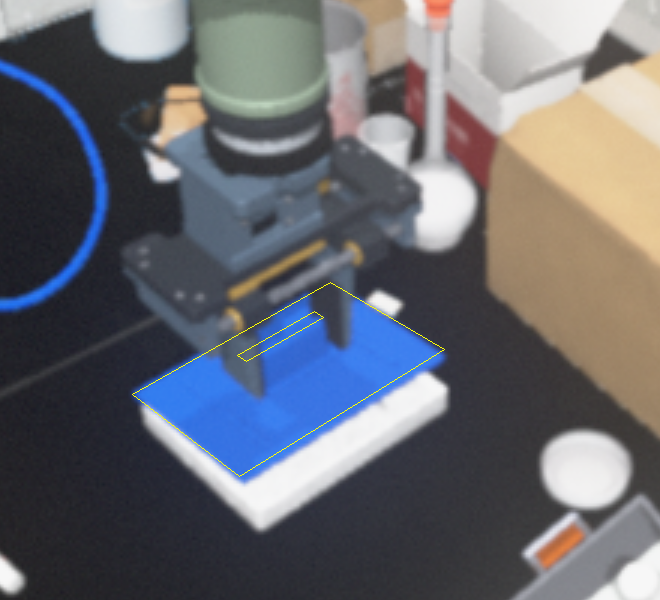

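Call:
{"name": "play_rows", "arguments": {"motion": [[0,-0.001,-0.001,0,0],[0.0001,-0.002,-0.002,0,0],[0.0001,-0.003,-0.003,0,0],[0.0002,-0.004,-0.004,0,0],[0.0002,-0.005,-0.005,0,0],[0.0003,-0.006,-0.006,0,0],[0.0003,-0.0065,-0.007,0,0],[0.0003,-0.0065,-0.007,0,0]]}}

```text
time_s: 17.08
ee_pos: [566.8, 166.2, 47.7]
ee_rot: [161.1, 89.9, 74.2]
force: [-2.4, 2.6, 4.0]
gripper_width: 63.8
```

```bash
python3 look.py q 0 6.4
```

```text
[-2.4  2.6  4. ] [0.32 0.5  0.02] [566.8 166.2  47.7] 63.80654581376821
```

View pics/q.png

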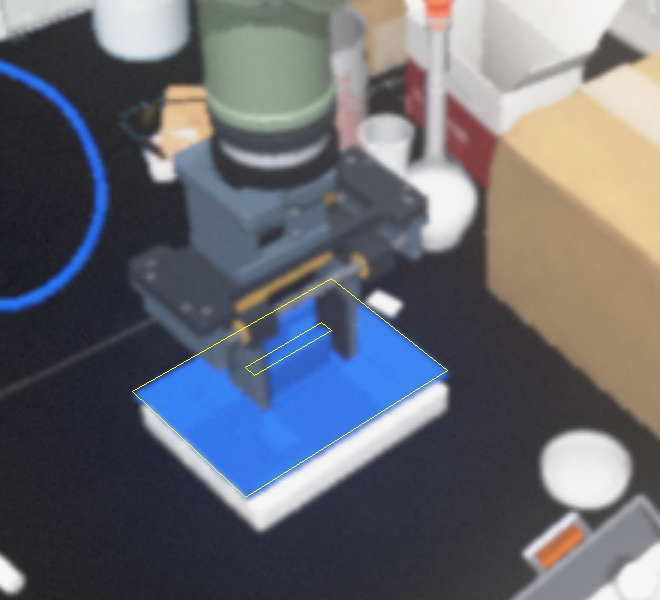

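Call:
{"name": "play_rows", "arguments": {"motion": [[0,0,0,0,0],[0,0,0,0,0],[0,0,-0.001,0,0],[0,0,-0.0015,0,0],[0,0,-0.0015,0,0],[0,0,-0.0015,0,0],[0,0,-0.0015,0,0],[0,0,-0.0015,0,0]], "squeeze": 3}}

```text
time_s: 17.8
ee_pos: [566.9, 165.4, 45.2]
ee_rot: [8.6, 90.0, -78.3]
force: [-1.2, -0.1, 4.6]
gripper_width: 63.8
```

```bash
python3 look.py r 0 6.4
```

```text
[-1.2 -0.1  4.6] [-0.13  0.36  0.05] [566.9 165.4  45.2] 63.79920464087302
```

View pics/r.png

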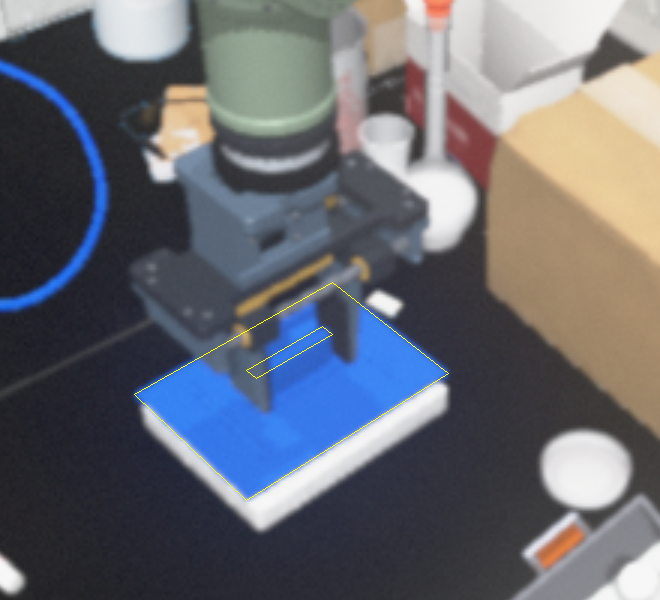

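Call:
{"name": "play_rows", "arguments": {"motion": [[0,0,0.001,0,0.72],[0,0,0.001,0,0.76],[0,0,0.001,0,0.85],[0,0,0.001,0,1],[0,0,0.001,0,1],[0,0,0.001,0,1],[0,0,0.001,0,1],[0,0,0.001,0,1]]}}

```text
time_s: 18.52
ee_pos: [566.8, 165.7, 46.2]
ee_rot: [75.3, 90.0, -11.6]
force: [-0.2, -0.5, 0.5]
gripper_width: 91.1
```

Call:
{"name": "play_rows", "arguments": {"motion": [[0,0,0.005,0,1],[0,0,0.015,0,1],[0,0,0.03,0,1],[0,0,0.055,0,1],[0,0,0.085,0,1],[0,0,0.115,0,1],[0,0,0.145,0,1],[0,0,0.165,0,1]]}}

```text
time_s: 19.18
ee_pos: [567.8, 165.9, 215.8]
ee_rot: [102.1, 89.7, 15.2]
force: [0.5, 0.2, -0.5]
gripper_width: 91.3
```

Call:
{"name": "play_rows", "arguments": {"motion": [[-0.01,0.03,0,0,1],[-0.025,0.06,0,0,1],[-0.04,0.095,0,0,1],[-0.055,0.13,0,0,1],[-0.07,0.165,0,0,1],[-0.085,0.2,0,0,1],[-0.095,0.23,0,0,1],[-0.1,0.25,0,0,1]]}}

```text
time_s: 19.85
ee_pos: [465.1, 418.6, 212.5]
ee_rot: [157.7, 89.9, 70.9]
force: [0.6, 0.1, -0.7]
gripper_width: 91.0
```

Run:
```python
from h import *
from workcell import *
print(sensors.state()["time_s"])
for n in ("scene","top"):
  f=grab_frame(n); cv2.imwrite(f"pics/z_{n}.png",cv2.resize(f["img"][120:420,180:490],None,fx=2,fy=2))
  hsv=cv2.cvtColor(f["img"],cv2.COLOR_BGR2HSV)
  m=cv2.inRange(hsv,(105,150,120),(125,255,255))
  for c in cv2.findContours(m,0,2)[0]:
    if cv2.contourArea(c)>1500 and c[:,0,0].mean()<430: a=cv2.approxPolyDP(c,5,True)[:,0]; print(n,a.tolist(),[ray(f,q,36).round(0)[:2].tolist() for q in a.astype(float)])
  m=cv2.inRange(hsv,(0,0,150),(180,60,255))
```

```text
19.85
scene [[318, 212], [280, 183], [215, 222], [253, 255]] [[657.0, 114.0], [649.0, 234.0], [477.0, 220.0], [488.0, 101.0]]
top [[226, 215], [221, 286], [274, 289], [279, 217]] [[648.0, 236.0], [479.0, 227.0], [482.0, 106.0], [653.0, 111.0]]
```

View pics/z_scene.png

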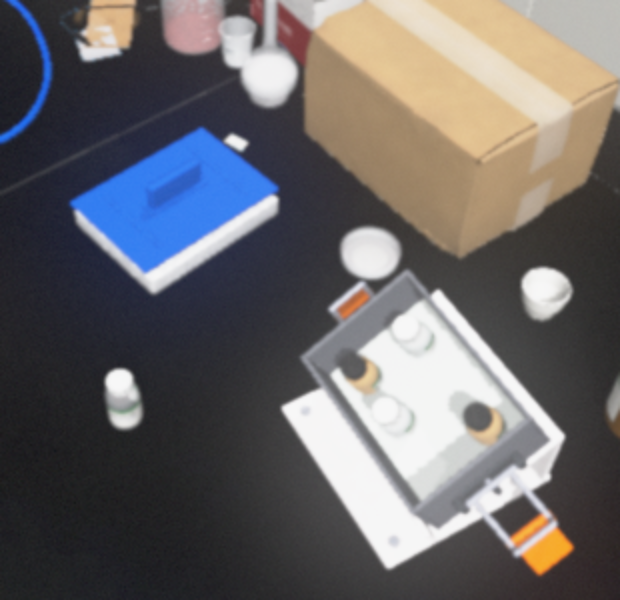

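View pics/z_top.png

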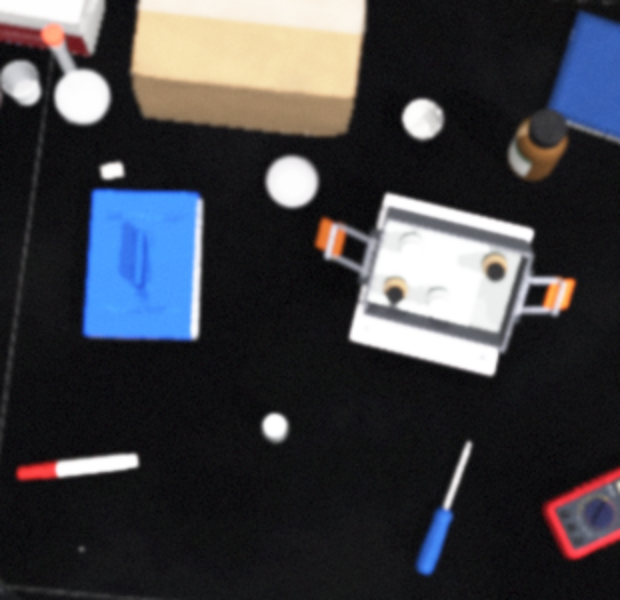

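```bash
python3 -c "
from workcell import *
print(sensors.state()['force'],job_done())"
```

```text
the job is handed in; nothing more can be done
[ 0.11824685 -0.18410278 -0.02534296] None
```

The box is open: both clips are flipped off, and the lid lies flat, grip up, on the foam block. I handed the job in at about 20 s of the 61 s allowed.

- **Clips:** I pushed both tabs outwards with the closed fingertips while the lid was still seated. In the last pictures both clips hang open.
- **Lid:** I gripped the fin by its ends and lifted the lid out along the box's tilt. I turned it about 77° to match the foam, set its low edge down first, and rotated it flat under a light grip. It was resting on the foam before I let go.
- **Final position:** Both cameras put the lid within about 2–7 mm of the foam's centre, roughly 4 mm on average and mostly towards +y. Its heading is within about 1° of the foam's. The two cameras disagree with each other by a few mm.
- **Forces:** The highest wrist force reported at the end of a move was about 12 N, when the low edge first touched the foam. It read about 0 N at hand-in.
- **Bystanders:** By eye, the vial, dish and crucible stand where they did in the first pictures. I did not measure their positions again.

No check failed. `job_done()` reported no verdict.

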